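Check the lantern battery on its tilted test stud

TASK

Lift the loose cover plate off the two pins of the green lantern battery box and leave it lying flat, right way up and centred, on the black rubber mat. Then take the battery tester, press its socket squarely onto the tilted stud inside the box until it snaps on and the sprung pin is pushed fully home, and finish while still gripping the tester and holding it pressed home against the spring. Leave the lantern, jar, torch and ashtray where they are.

Things in the scene. Friction and masses are not known exactly. Their poses are not given: they have to be found in the camera images.
- housing: green painted steel battery box, fixed, 110 (x) x 170 (y) x 65 (z) mm, open at the top; origin at the centre of its underside, z up. Inner well 100 x 100 mm, walls 5 mm, with the tilted stud in the middle; solid ends carry two upright steel pins 8 mm thick at y = +65 and -65 mm, standing 11 mm above the rim. Yaw up to 0.5 rad either way.
- cover: loose cover plate of the box, green steel, 110 (x) x 166 (y) x 5 (z) mm, about 280 g, lying on the rim at the start with its two 12 mm square holes loosely over the pins; origin at the centre of its underside, z up. On its top in the middle stands an upright black grip block 16 (x) x 56 (y) x 42 (z) mm.
- cover_grip (a point): centre of the cover's grip block, 26 mm above the plate's underside (21 mm above its top face, the block reaches 21 mm higher); same axes as the cover. Pinch it along the cover's x (16 mm).
- mat: black rubber mat, fixed, 200 x 200 x 3 mm, flat on the shelf; origin at the centre of its underside, so its top is 3 mm higher. It lies to the left or to the right of the box, the tester stands on the other side.
- tester_mid (a point): middle of the loose battery tester (220 g, 125 mm long), 62.5 mm above its socket mouth; z along the tester, away from the mouth. It stands upright on its mouth at the start: grey body 32 x 32 mm square (flats across its x and y) from 28 to 125 mm above the mouth, below it a round steel nose 38 mm across. Grip it 30 to 40 mm above this point, so that the hand clears the box.
- tester_mouth (a point): centre of the socket mouth in the flat end face of the tester's nose; z points into the tester along its axis. The bore is 28 mm deep to a flat floor, 20 mm wide, with a mouth flared to 26 mm and an inner groove. Fully home the floor meets the stud's tip: the mouth then lies 28 mm below the tip along the stud. Any roll about the stud will do.
- stud_tip (a point): centre of the end face of the fixed brass stud in the box; z points out along the stud, which leans 0.436 rad (25 degrees) from vertical towards the box's own -x. On the box's centre, 55 mm above its underside (10 mm below the rim). 16.5 mm in diameter, 32 mm long above its block; three sprung balls 13 mm below the tip stand out to a 24 mm circle and click into the socket's groove.
- plunger (a joint): how far the stud's sprung pin (8 mm thick, round end, standing 6 mm out of the tip) is pushed in along the stud, m: 0 = out, 0.006 = flush with the tip; it reads about 0.005 when the socket is home. Its spring pushes back with 6 N at first, 11 N when in; the balls take some 3 to 8 N to push past and cannot keep the pin in by themselves.
- lantern: tall cylindrical LED lantern, bystander, 90 mm across, 235 mm tall, origin at the centre of its underside.
- jar: brown ceramic jar with clip-on lid, bystander, 100 mm across, 114 mm tall, origin at the centre of its underside.
- torch: sky-blue plastic torch lying along its own y, bystander, 170 mm long, 44 mm thick, origin under its middle.
- ashtray: glass ashtray, bystander, 110 mm across, 30 mm tall, origin at the centre of its underside.
Things that resemble listed ones, but are neither listed nor needed, are in the scene too. What is shaped like the cover but brown or yellow is not meant. Of the things that look like the part that bears tester_mid, the middle-sized one is meant.

How it is judged:
By the outcome, as a careful person would: the job done as asked, in the order asked, and still so for the second after the job is handed in, while the arm keeps its last pose, push and grip.
It also fails if it takes over 72 s, if anything falls off the work surface, if the arm or the gripper's body presses on something with over 40 N, if the wrist force passes 120 N, or if a joint passes its speed limit or range.

ROBOT

A 7-joint arm with a two-finger parallel gripper is mounted at the origin on the work surface. World frame = base frame: x ahead of the robot, y to its left, z up, the work surface at z = 0. Lengths are in mm, angles in rad, forces in N, time in s.
With the tool pointing down it reaches from about 425 to 1025 mm from the base axis. Payload 3.6 kg.
Tool frame: the origin (TCP) lies midway between the tips of the shut fingers; the grasp point (between the pads) lies 19 mm behind it; z points along the fingers, y is the line along which they close (so a half turn about z gives the same grasp; the last joint's range is limited). The gripper opens to 85 mm and grips with 20 to 120 N. Pads are 22 mm wide; open, the fingers measure 114 mm over their backs; the gripper's body (76 mm by 85 mm) begins 54 mm behind the grasp point. The pads swing forward as they close: fully open they stand 13 mm farther back than shut.
Start: joints at [-1.268, 0.591, 0.048, 1.609, -0.033, 0.943, -0.034], TCP at [280.186, 668.674, 231.302] pointing down, gripper open.
Joint ranges: [-2.69, 2.69], [-0.47, 2.24], [-1.27, 1.36], [0.19, 2.51], [-1.53, 4.68], [0.08, 2.07], [-3.09, 3.09]. Speed limits (rad/s): [2.57, 2.57, 3.14, 3.14, 3.14, 3.14, 3.14].

INTERFACE

Orientations are given as [roll, pitch, yaw] about the fixed x, y, z axes, in that order (R = Rz(yaw) Ry(pitch) Rx(roll)).
In Python, from cell import robot gives the robot as it stands. The module is installed in compiled form; this text tells all that it offers. Calls block until the motion is done:
- robot.reach(position, orientation): joint-space move of the TCP to a pose.
- robot.movel(position, rot=None, v=150, stop_force=None): straight line of the TCP; rot=None keeps the orientation; v is the mean speed in mm/s. With stop_force (N) it stops when the force on the tool has changed by that much, and returns True; else False.
- robot.move_joints(angles): joint-space move.
- robot.move_gripper(opening): finger opening in mm; the grip force is fixed at half the most; returns when the fingers have stopped.
- robot.dwell(seconds).
- robot.inverse_kinematics(position, orientation): joint angles nearest the present ones, or None.
- robot.get_state(): the state.
- robot.capture(name): name is "scene" or "top" or "wrist"; returns a dict with "frame" (480x640x3 uint8, blue, green, red), "fx", "fy", "cx", "cy" (pixels), "k1" (the pictures are not rectified: a ray, as slopes to the right and down, at radius r is drawn at 1 + k1 r^2 times it, then the intrinsics apply), "R" (3x3) and "t" (3): a world point X has camera coordinates R X + t. Camera axes: x right, y down, z forward; pixel columns grow to the right and rows downward; lengths in mm; the calibration is good to about 2 mm. A picture is of the moment at which its call begins. There is no depth.
A pose or a line that the arm cannot do raises robot.PlanningError and nothing moves.
- robot.hand_in(): hands the job in; it is judged then, once.
Trained networks look in the newest picture that a camera, given by its name, has taken for a name from the list of things; names that differ only in an ending like _2 or _b are one class to them, and where a whole thing is asked for, a point or a joint stands for the part that bears it (a point fixed in the world has none). Each returns a list of dicts, best first, with "score" (0 to 1); they miss things now and then, are a little off and sometimes report something else, mostly with a low value. They report only what shows in the picture. A call takes as long as a camera call. They do not tell look-alikes from the thing itself.
- robot.spot_in(label, camera): "location" ([row, column] in pixels, amid what is visible of it).
The state is a dict: "clock": time; "joint_pos": joint angles; "qvel": joint speeds; "joint_torque": joint torques, N m; "position": TCP position; "ee_rot": TCP orientation; "ft_force": force on the tool from outside, world axes, zero at the start; "wrist_torque": the same for the moment, N m; "opening": finger opening in mm; "gripper_force": force on a finger pad.
Only numpy, scipy, OpenCV 4.12 (cv2) and the standard library are available. Lean on these libraries where they do the work, as an engineer would, in place of code of your own. Each camera call takes 0.05 s, during which the arm holds its last target. There are 200 camera calls.

## Working session

There is one attempt and no reset: what is moved stays moved. The work goes in short steps, each a Python script; the robot and the scene stay as the last script left them, time stands still between calls to the robot, and variables do not carry over. Pictures are saved under pics/ and viewed, at most 10 in all, crops included, and the job is handed in when it is done.

```bash
mkdir -p pics; cat > h.py <<'E'
import numpy as np, cv2
from cell import robot
from scipy.spatial.transform import Rotation as Ro
def dist(c): return np.array([[c['fx'],0,c['cx']],[0,c['fy'],c['cy']],[0,0,1.]]),np.array([c['k1'],0,0,0.])
def ray(c,row,col):
    K,d=dist(c); u=cv2.undistortPoints(np.array([[[col,row]]],float),K,d)[0,0]
    R=np.array(c['R']);t=np.array(c['t'])
    v=R.T@np.array([u[0],u[1],1]); return -R.T@t, v/np.linalg.norm(v)
def atz(c,row,col,z):
    o,v=ray(c,row,col); return o+v*(z-o[2])/v[2]
def tri(rays):
    A=np.zeros((3,3));b=np.zeros(3)
    for o,v in rays:
        P=np.eye(3)-np.outer(v,v);A+=P;b+=P@o
    return np.linalg.solve(A,b)
def proj(c,X):
    K,d=dist(c);R=np.array(c['R'])
    return cv2.projectPoints(np.array(X,float).reshape(-1,1,3),cv2.Rodrigues(R)[0],np.array(c['t'],float),K,d)[0][:,0]
E
python3 - <<'E'
from h import *
np.set_printoptions(precision=1,suppress=True)
for n in ("scene","top"):
    c=robot.capture(n); cv2.imwrite(f'pics/{n}0.png',c['frame'])
    print(n,-np.array(c['R']).T@np.array(c['t']),c['fx'])
    for l in ["housing","cover","mat","tester_mid","lantern","jar","torch","ashtray"]:
        print(l,[(round(d['score'],2),np.array(d['location']),atz(c,*d['location'],30 if l!='mat' else 3)) for d in robot.spot_in(l,n)])
print(robot.get_state()['clock'])
E
```

```text
scene [1146.4 -338.   935.7] 451.9014086625945
housing [(0.59, array([304.2, 317.9]), array([594.6, -69.1,  30. ])), (0.44, array([392.3, 295.9]), array([ 770.9, -209.1,   30. ]))]
cover [(0.81, array([245.7, 282.5]), array([383.7, -69.3,  30. ])), (0.7, array([225.3, 423. ]), array([492.4, 310.4,  30. ])), (0.61, array([279.7, 316.3]), array([526.8, -39.6,  30. ])), (0.6, array([244.8, 192.9]), array([ 270.9, -282.9,   30. ])), (0.29, array([290.1, 196.8]), array([ 421.5, -317. ,   30. ]))]
mat [(0.84, array([224.6, 421.3]), array([468.4, 327. ,   3. ]))]
tester_mid [(0.73, array([332.7, 185.2]), array([ 526.5, -376.1,   30. ])), (0.67, array([290.9, 197.2]), array([ 424.3, -316.9,   30. ])), (0.57, array([274.4, 179.9]), array([ 354.1, -341.3,   30. ])), (0.46, array([317.1, 442.3]), array([760.7, 175.1,  30. ]))]
lantern [(0.63, array([190.7, 505.4]), array([486.3, 617.9,  30. ]))]
jar [(0.93, array([363.7, 122.5]), array([ 540.5, -521.4,   30. ]))]
torch [(0.91, array([316.1, 441.7]), array([757.8, 175.5,  30. ])), (0.71, array([192. , 504.9]), array([490.1, 612.5,  30. ]))]
asht
[... 292 characters left out ...]
.8, -62.3,  30. ])), (0.68, array([328.2, 418. ]), array([ 235. , -281.1,   30. ])), (0.22, array([255.9, 431.8]), array([ 463.2, -328.3,   30. ]))]
mat [(0.75, array([254.1, 226.8]), array([465.5, 333. ,   3. ]))]
tester_mid [(0.9, array([217., 450.]), array([ 590.5, -390.6,   30. ])), (0.54, array([281.5, 439.9]), array([ 381.7, -352.7,   30. ])), (0.47, array([256.6, 433.7]), array([ 461. , -334.4,   30. ]))]
lantern [(0.82, array([218.6, 159.8]), array([576.5, 555.5,  30. ]))]
jar [(0.88, array([225.3, 492.5]), array([ 564.7, -529.6,   30. ])), (0.6, array([224.4, 343.9]), array([562.5, -47.1,  30. ]))]
torch []
ashtray [(0.89, array([161. , 390.6]), array([ 776.4, -199.8,   30. ]))]
0.9
```

View pics/top0.png

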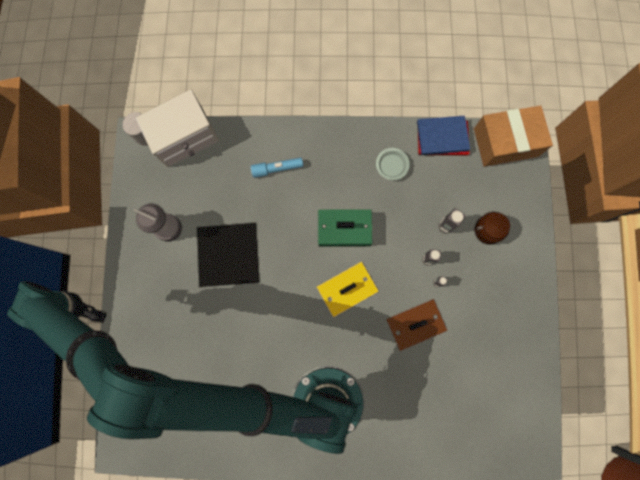

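View pics/scene0.png

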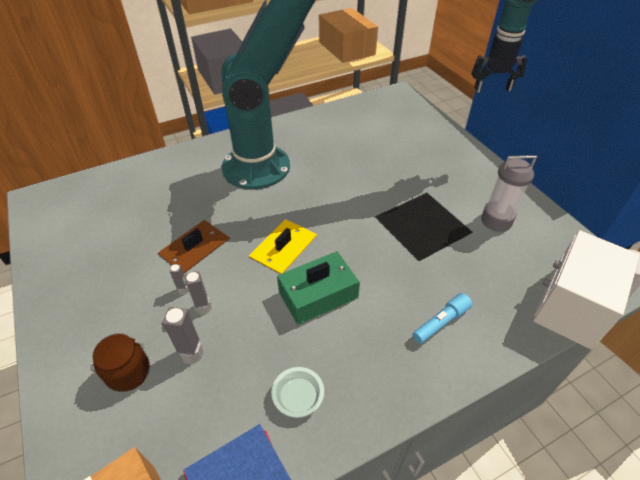

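The pictures show the green box with its cover at top (228,345) / scene (285,318), the mat on the left at top (254,228), and three testers on the right. The middle-sized one is at top (257,432) / scene (290,197). Next I'll take closer wrist views.

```bash
python3 - <<'E'
from h import *
import pickle
np.set_printoptions(precision=2,suppress=True)
s=robot.get_state(); print(s['ee_rot'],s['clock'])
T=robot.capture("top")
f=T['frame'].astype(int)
m=(f.max(2)<45).astype(np.uint8)
m[:, :180]=0;m[:,275:]=0;m[:210]=0;m[300:]=0
m=cv2.morphologyEx(m,cv2.MORPH_OPEN,np.ones((5,5)))
n,l,st,ce=cv2.connectedComponentsWithStats(m); i=1+np.argmax(st[1:,4])
cn=max(cv2.findContours((l==i).astype(np.uint8),0,1)[0],key=cv2.contourArea)
P=np.array([atz(T,p[0][1],p[0][0],3)[:2] for p in cn]); print('mat',cv2.minAreaRect(P.astype(np.float32)))
for k,(x,y) in enumerate([(500,-50),(560,-50)]):
    robot.reach([x,y,330],[np.pi,0,0]) if k==0 else robot.movel([x,y,330])
    c=robot.capture("wrist"); pickle.dump(c,open(f'w{k}.pkl','wb')); cv2.imwrite(f'pics/w{k}.png',c['frame'])
    print(-np.array(c['R']).T@np.array(c['t']),c['fx'],c['k1'])
    for l in ["cover","cover_grip","housing"]: print(l,[(d['score'],np.array(d['location'])) for d in robot.spot_in(l,"wrist")])
print(robot.get_state()['clock'],robot.get_state()['joint_pos'])
E
```

```text
[3.14 0.   2.74] 0.9
mat ((465.84490966796875, 332.3818054199219), (195.90882873535156, 194.036865234375), 5.007543087005615)
[568.23 -48.52 472.89] 340.5800073838304 -0.013140961160415594
cover [(0.77, array([153.1, 317.9])), (0.58, array([339.5, 428.7])), (0.57, array([281.8, 324.9]))]
cover_grip [(0.82, array([153.5, 317.4])), (0.8, array([341.6, 426.8])), (0.64, array([281.2, 329.6])), (0.51, array([234.4, 540.7]))]
housing [(0.88, array([153.5, 368.6]))]
[627.25 -50.12 472.63] 340.5800073838304 -0.013140961160415594
cover [(0.8, array([202.6, 317.6])), (0.59, array([319.1, 328.1])), (0.56, array([375.1, 420.5])), (0.26, array([ 25.7, 119.1]))]
cover_grip [(0.89, array([319.4, 327. ])), (0.79, array([206.7, 316.8])), (0.75, array([373.6, 419.3]))]
housing [(0.91, array([157., 316.]))]
4.575 [-0.75  0.45  1.07  1.9  -0.45  1.06 -1.06]
```

View pics/w0.png

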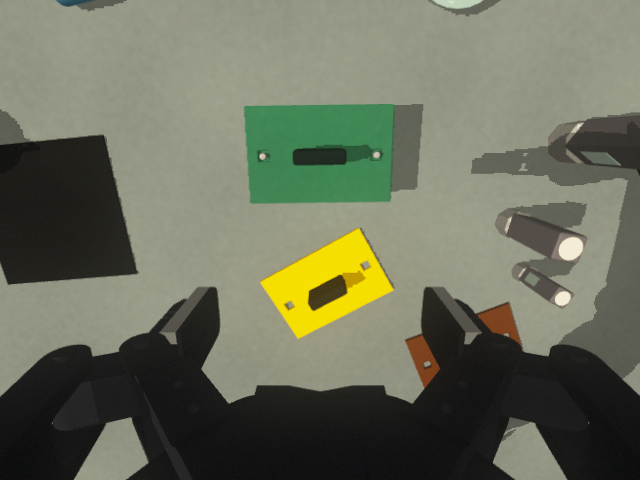

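View pics/w1.png

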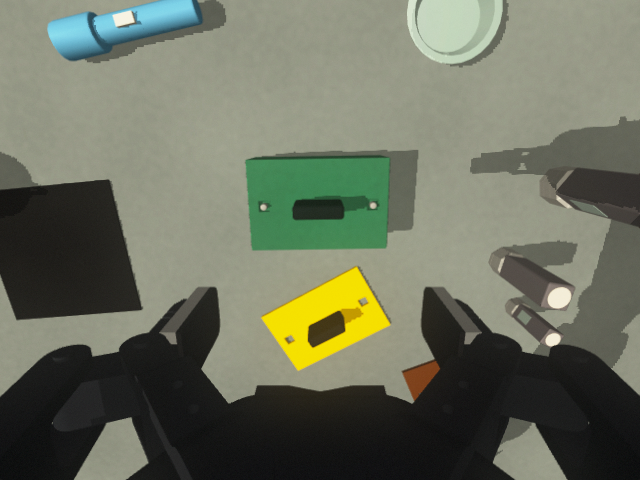

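The green plate is at w0 (153,318) with its bright pins at (156,263) and (155,377). The middle tester's cap is at w0 (248,571). I'll triangulate the pins, block and tester cap.

```bash
python3 - <<'E'
from h import *
import pickle
np.set_printoptions(precision=2,suppress=True)
C=[pickle.load(open(f'w{k}.pkl','rb')) for k in (0,1)]
def blob(c,r,co,w,f):
    p=c['frame'][r-w:r+w+1,co-w:co+w+1].astype(float); g=f(p)
    ys,xs=np.mgrid[-w:w+1,-w:w+1]; return r+(g*ys).sum()/g.sum(), co+(g*xs).sum()/g.sum()
bright=lambda p: np.clip(p.min(2)-150,0,None)
dark=lambda p:(p.max(2)<55).astype(float)
for nm,pts,w,f in [("pin+",[(156,263),(207,264)],6,bright),("pin-",[(155,377),(205,374)],6,bright),("block",[(157,320),(209,318)],30,dark),("cap",[(248,571),(298,559)],16,bright),("capS",[(298,563),(340,553)],9,bright)]:
    q=[blob(c,*p,w,f) for c,p in zip(C,pts)]; X=tri([ray(c,*x) for c,x in zip(C,q)])
    print(nm,np.round(q,1).tolist(),X,[atz(C[k],*q[k],76)for k in(0,1)])
# cover corners at z=70
for c in C:
    h=cv2.cvtColor(c['frame'],cv2.COLOR_BGR2HSV); m=cv2.inRange(h,(60,120,60),(85,255,255))
    cn=max(cv2.findContours(m,0,1)[0],key=cv2.contourArea)
    P=np.array([atz(c,p[0][1],p[0][0],70)[:2] for p in cn]); print(cv2.minAreaRect(P.astype(np.float32)))
for y in (1.57,-1.57):
    print(robot.inverse_kinematics([560,-50,75],[np.pi,0,y]),robot.inverse_kinematics([466,332,20],[np.pi,0,y+.087]))
E
```

```text
pin+ [[155.8, 261.7], [206.7, 262.5]] [550.98  17.6   76.65] [array([550.95,  17.72,  76.  ]), array([550.85,  17.71,  76.  ])]
pin- [[154.3, 375.9], [205.1, 372.4]] [ 553.08 -111.91   77.87] [array([ 553.01, -112.21,   76.  ]), array([ 552.73, -112.2 ,   76.  ])]
block [[156.1, 319.2], [209.1, 317.9]] [551.55 -47.82  94.15] [array([550.76, -47.7 ,  76.  ]), array([547.92, -47.8 ,  76.  ])]
cap [[248.2, 570.4], [297.4, 558.9]] [ 457.93 -317.27  127.58] [array([ 441.45, -357.44,   76.  ]), array([ 432.63, -357.18,   76.  ])]
capS [[298.0, 562.2], [339.2, 552.4]] [ 382.46 -347.14   92.81] [array([ 374.22, -360.42,   76.  ]), array([ 371.64, -360.23,   76.  ])]
((552.042236328125, -47.887603759765625), (108.3879623413086, 166.22921752929688), 0.9112794399261475)
((552.3607788085938, -47.819244384765625), (109.18130493164062, 165.7596435546875), 0.8661724925041199)
[-0.24  0.65  0.35  2.09 -0.47  0.48  0.46] [-0.94  0.75  0.34  2.08 -0.62  0.41 -0.02]
[-0.65  0.93  1.06  2.11 -1.16  0.87 -2.01] [-1.32  1.01  0.98  2.1  -1.27  0.83 -2.56]
```

```bash
python3 - <<'E'
from h import *
np.set_printoptions(precision=2,suppress=True)
def st(t):
    s=robot.get_state(); print(t,s['clock'],np.array(s['position']),np.array(s['ft_force']),s['opening'],s['gripper_force'])
robot.reach([552,-47.8,150],[np.pi,0,1.587])
robot.move_gripper(50)
print(robot.movel([552,-47.8,75],v=120,stop_force=10)); st('at')
robot.move_gripper(5); st('grip')
robot.movel([552,-47.8,100],v=80); st('up')
robot.movel([552,-47.8,145]); st('up2')
robot.reach([466,332.4,80],[np.pi,0,1.658]); st('mat')
robot.movel([466,332.4,22],v=120)
print(robot.movel([466,332.4,9],v=25,stop_force=4)); st('down')
E
```

```text
False
at 7.1083 [552.36 -48.05  75.27] [-0.64 -0.51  0.9 ] 49.753377368589796 0.0
grip 7.5083 [552.2  -47.8   75.82] [-1.37  0.2   7.23] 15.250658653723518 60.1620090007782
up 7.975 [552.24 -47.65 100.47] [ 0.29 -0.48 -4.07] 15.311225040603363 58.8001424074173
up2 8.425 [551.86 -47.61 144.89] [ 0.33 -0.63 -4.36] 15.415249066406856 58.83289396762848
mat 9.8917 [467.41 330.35  80.25] [ 1.1 -1.3 -3.8] 15.313671658777187 58.80358099937439
True
down 10.9333 [466.52 332.91  13.82] [ 0.08 -0.82  3.77] 15.231929994308265 60.013378858566284
```

```bash
python3 - <<'E'
from h import *
import pickle
np.set_printoptions(precision=2,suppress=True)
robot.move_gripper(45)
robot.movel([466,332.4,110])
robot.move_gripper(85)
# over the box, camera above stud: two views
for k,(x,y) in enumerate([(485,-50),(535,-50)]):
    robot.reach([x,y,200],[np.pi,0,0]) if k==0 else robot.movel([x,y,200])
    c=robot.capture("wrist"); pickle.dump(c,open(f's{k}.pkl','wb')); cv2.imwrite(f'pics/s{k}.png',c['frame'])
    print([(d['score'],np.array(d['location'])) for d in robot.spot_in("stud_tip","wrist")])
T=robot.capture("top");h=cv2.cvtColor(T['frame'],cv2.COLOR_BGR2HSV); m=cv2.inRange(h,(60,100,40),(85,255,255));m[:,:190]=0;m[:,270:]=0;m[:215]=0;m[295:]=0
cn=max(cv2.findContours(m,0,1)[0],key=cv2.contourArea)
print(cv2.minAreaRect(np.array([atz(T,p[0][1],p[0][0],8)[:2] for p in cn]).astype(np.float32)))
# over tester
for k,(x,y) in enumerate([(380,-290),(410,-310)]):
    robot.reach([x,y,260],[np.pi,0,0]) if k==0 else robot.movel([x,y,260])
    c=robot.capture("wrist"); pickle.dump(c,open(f't{k}.pkl','wb')); cv2.imwrite(f'pics/t{k}.png',c['frame'])
    print([(d['score'],np.array(d['location'])) for d in robot.spot_in("tester_mid","wrist")])
print(robot.get_state()['clock'])
a=[cv2.resize(cv2.imread(f'pics/{n}.png'),(400,300)) for n in ('s0','s1','t0','t1')]
cv2.imwrite('pics/m.png',np.vstack([np.hstack(a[:2]),np.hstack(a[2:])]))
E
```

```text
[(0.78, array([120.7, 319.6]))]
[(0.88, array([173.8, 319.2]))]
((441.324462890625, 329.2168884277344), (160.9677734375, 168.99874877929688), 5.367919921875)
[(0.65, array([ 18.2, 417.6])), (0.63, array([128.9, 355.9])), (0.63, array([207. , 377.7]))]
[(0.88, array([ 32.4, 407.4])), (0.62, array([236.3, 358.8]))]
16.5083
```

View pics/m.png

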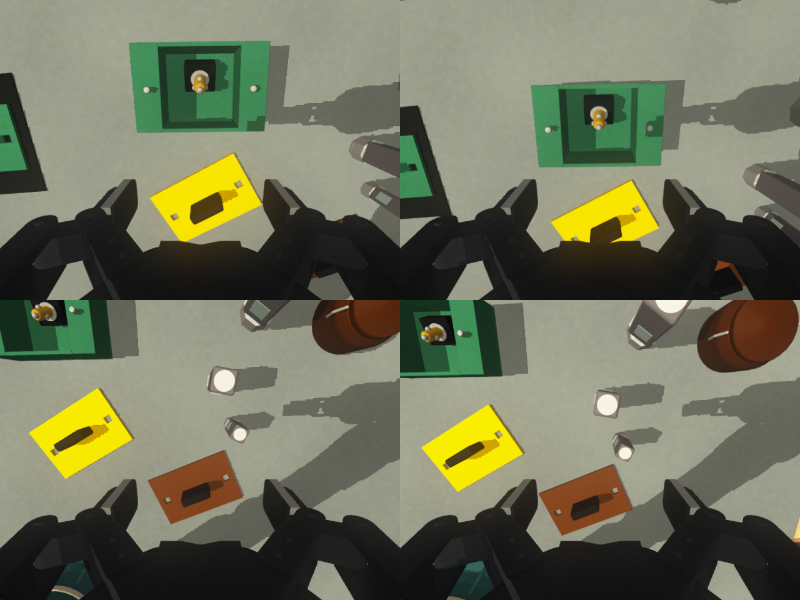

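The box is open and the stud shows at s0 (121,320), leaning towards −x. The tester's cap is at t0 (129,358) and t1 (166,331). Next are the cap's triangulation and the body's yaw.

```bash
python3 - <<'E'
from h import *
import pickle
np.set_printoptions(precision=2,suppress=True)
S=[pickle.load(open(f's{k}.pkl','rb')) for k in (0,1)];T=[pickle.load(open(f't{k}.pkl','rb')) for k in (0,1)]
print('stud',tri([ray(S[0],120.7,319.6),ray(S[1],173.8,319.2)]))
for c in S: print(proj(c,[[552,-47.2,55],[552-.4226*6,-47.2,55+.9063*6]]))
q=[];out=[]
for c,(r,co) in zip(T,[(128,359),(166,331)]):
    m=(c['frame'].min(2)>190).astype(np.uint8); n,l,stt,ce=cv2.connectedComponentsWithStats(m)
    i=l[r,co]; e=ce[i]; q.append((e[1],e[0])); print(q[-1],stt[i])
    out.append(cv2.resize(c['frame'][r-35:r+35,co-35:co+35],(390,390),interpolation=cv2.INTER_CUBIC))
X=tri([ray(c,*p) for c,p in zip(T,q)]);print('cap',X,[atz(c,*p,125) for c,p in zip(T,q)])
cv2.imwrite('pics/tc.png',np.hstack(out))
E
```

```text
stud [570.59 -48.18  10.47]
[[318.96 141.62]
 [318.92 144.92]]
[[317.26 200.86]
 [317.22 204.97]]
(np.float64(128.9068736141907), np.float64(358.3769401330377)) [342 112  34  35 902]
(np.float64(167.27120669056154), np.float64(331.1111111111111)) [315 151  33  33 837]
cap [ 457.36 -317.88  128.31] [array([ 457.55, -318.11,  125.  ]), array([ 457.03, -318.1 ,  125.  ])]
```

View pics/tc.png

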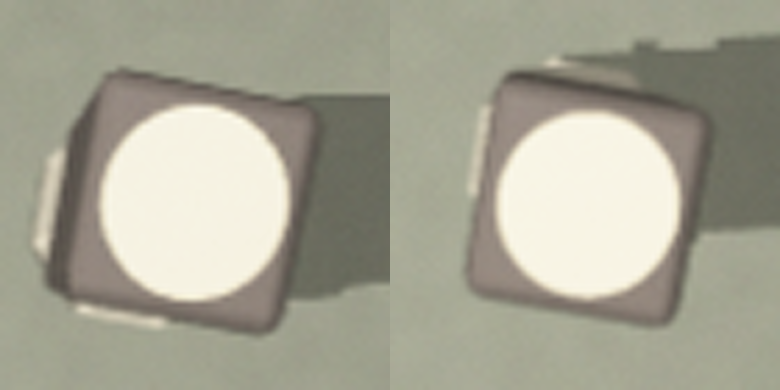

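The tester's body is turned about −0.19 rad, with its cap at (457,−318). The predicted stud tip (s0 142,319) agrees with the picture. Next I'll grasp the tester and carry it to the pre-approach.

```bash
cat >> h.py <<'E'
def st(t):
    s=robot.get_state(); print(t,round(s['clock'],2),np.array(s['position']),np.array(s['ee_rot']),np.array(s['ft_force']),round(s['opening'],1),round(s['gripper_force'],1))
psi=0.016; tip=np.array([552.0,-47.2,55.])
RT=Ro.from_euler('z',psi)*Ro.from_euler('y',-0.4363); ax=RT.apply([0,0,1])
def ori(a): return (RT*Ro.from_euler('z',a)*Ro.from_euler('x',np.pi)).as_euler('xyz')
E
python3 - <<'E'
from h import *
np.set_printoptions(precision=2,suppress=True)
robot.reach([457.3,-318,175],[np.pi,0,-0.19])
print(robot.movel([457.3,-318,77],v=100,stop_force=10)); st('at')
robot.move_gripper(25); st('grip')
robot.movel([457.3,-318,235],v=120); st('up')
h=77; q0=np.array(robot.get_state()['joint_pos'])
lo=np.array([-2.69,-.47,-1.27,.19,-1.53,.08,-3.09]);hi=np.array([2.69,2.24,1.36,2.51,4.68,2.07,3.09])
for a in np.arange(-3,3.1,.5):
    r=[robot.inverse_kinematics(tip+(h+d)*ax,ori(a)) for d in (60,-30)]
    if all(x is not None for x in r):
        r=np.array(r); print(round(a,2),abs(r[0]-q0).max(),np.minimum(r-lo,hi-r).min(),r[0],abs(r[1]-r[0]).max())
E
```

```text
False
at 18.12 [ 457.6  -318.45   77.53] [ 3.14 -0.   -0.19] [0.27 0.91 0.09] 85.1 0.0
grip 18.65 [ 457.41 -318.17   77.36] [-3.14 -0.   -0.19] [-0.56  0.34  4.56] 31.4 59.1
up 20.12 [ 456.9  -317.55  234.24] [-3.14  0.   -0.19] [ 0.17 -0.01 -3.36] 31.4 59.2
-3.0 2.2003338821739793 0.0940410979795332 [ 0.84  0.49 -1.07  2.42  1.58  0.45  0.18] 0.293476115431774
-2.5 2.2003338821739797 0.0940410979795332 [ 0.84  0.49 -1.07  2.42  1.58  0.45  0.68] 0.2934761154317731
-2.0 2.2003338821739806 0.09404109797953275 [ 0.84  0.49 -1.07  2.42  1.58  0.45  1.18] 0.2934761154317731
-1.5 2.2309008095264655 0.08993584527627663 [ 0.71  0.42 -0.88  2.42  1.62  0.33  1.64] 0.35178746176704573
-1.0 2.5648540178052146 0.02054827156329256 [ 0.27  0.32 -0.32  2.44  1.95  0.1   1.79] 0.7493261460407606
-0.5 2.8756280330789847 0.020548271563290837 [ 0.27  0.32 -0.32  2.44  1.95  0.1   2.29] 0.3715417341385616
0.0 3.3756280330789856 0.0205482715632926 [ 0.27  0.32 -0.32  2.44  1.95  0.1   2.79] 0.34272951008858543
0.5 2.2003338821739784 0.0940410979795332 [ 0.84  0.49 -1.07  2.42  1.58  0.45 -2.61] 0.293476115431774
1.0 2.2003338821739797 0.09404109797953275 [ 0.84  0.49 -1.07  2.42  1.58  0.45 -2.11] 0.2934761154317731
1.5 2.2003338821739797 0.0940410979795332 [ 0.84  0.49 -1.07  2.42  1.58  0.45 -1.61] 0.29347611543177377
2.0 2.20033388217398 0.0940410979795332 [ 0.84  0.49 -1.07  2.42  1.58  0.45 -1.11] 0.2934761154317731
2.5 2.2003338821739806 0.09404109797953275 [ 0.84  0.49 -1.07  2.42  1.58  0.45 -0.61] 0.2934761154317733
3.0 2.2003338821739766 0.09404109797953364 [ 0.84  0.49 -1.07  2.42  1.58  0.45 -0.11] 0.29347611543177465
```

```bash
python3 - <<'E'
from h import *
np.set_printoptions(precision=2,suppress=True)
h=77.4
robot.reach([440,-170,330],[np.pi,0,-0.19]); st('mid')
q0=np.array(robot.get_state()['joint_pos']); print(q0)
c=[]
for a in (-.3,0,.3,np.pi-.3,np.pi,np.pi+.3):
    for d in (150,100,60):
        r=robot.inverse_kinematics(tip+(h+d)*ax,ori(a))
        if r is not None: c.append((abs(np.array(r)-q0).max(),a,d,np.array(r))); break
c.sort(key=lambda t:t[0])
for t in c: print(t)
_,a,d,q1=c[0]
for f in (.2,.4,.6,.8,1):
    robot.move_joints((q0+f*(q1-q0)).tolist())
    s=robot.get_state(); z=Ro.from_euler('xyz',s['ee_rot']).apply([0,0,1]); p=np.array(s['position'])
    print(f,p,'mouth',p+h*z,s['clock'])
    if (p+h*z)[2]<125: print('LOW');break
st('pre'); open('a.txt','w').write(repr(float(a)))
E
```

```text
mid 20.86 [ 439.94 -170.29  329.73] [ 3.14 -0.   -0.19] [ 0.6   0.09 -1.98] 30.9 59.3
[-0.72  0.34  1.29  2.08 -0.39  1.   -0.99]
(np.float64(0.7395989898249484), 0.3, 150, array([-0.96,  0.14,  1.11,  2.45, -0.78,  0.26, -0.41]))
(np.float64(0.7456695662083017), -0.3, 150, array([-0.94,  0.13,  1.08,  2.45, -0.76,  0.25, -1.04]))
(np.float64(0.7525568379630015), 0, 150, array([-0.91,  0.13,  1.05,  2.45, -0.73,  0.25, -0.77]))
(np.float64(2.1429059287846486), 3.141592653589793, 150, array([ 0.81,  0.14, -0.86,  2.4 ,  0.49,  0.23,  1.11]))
(np.float64(2.3178130979869236), 3.441592653589793, 150, array([ 0.96,  0.17, -1.03,  2.4 ,  0.64,  0.26,  1.26]))
(np.float64(2.7713494732421595), 2.8415926535897933, 150, array([-0.63,  0.09,  0.71,  2.45, -0.46,  0.21,  1.78]))
0.2 [ 454.34 -139.72  307.78] mouth [ 462.52 -138.49  230.82] 21.1417
0.4 [ 464.86 -111.11  292.29] mouth [ 480.68 -109.04  216.55] 21.4083
0.6 [468.88 -85.73 280.04] mouth [491.37 -83.41 206.02] 21.675
0.8 [465.9  -64.77 269.97] mouth [494.01 -62.94 197.88] 21.9417
1 [455.98 -49.47 261.22] mouth [488.63 -48.97 191.05] 22.2083
pre 22.21 [455.98 -49.47 261.22] [ 3.01 -0.42  0.34] [ 0.16  0.22 -2.13] 31.6 59.9
```

```bash
python3 - <<'E'
from h import *
np.set_printoptions(precision=2,suppress=True)
a=float(open('a.txt').read());h=77.4
robot.movel(tip+(h+50)*ax,ori(a),v=150)
robot.movel(tip+(h+12)*ax,ori(a),v=80); robot.dwell(.3); st('near')
print(tip+(h+12)*ax, robot.get_state()['joint_pos'])
c=robot.capture('scene'); w=robot.capture('wrist')
B=proj(c,[tip,tip-28*ax,tip+12*ax,tip+137*ax]); print(B)
for p in B: cv2.circle(c['frame'],tuple(np.round(p).astype(int)),1,(0,0,255),-1)
A=cv2.resize(c['frame'][180:380,230:480],(500,400),interpolation=cv2.INTER_CUBIC)
W=cv2.resize(w['frame'],(300,225));W=np.vstack([W,np.zeros((175,300,3),np.uint8)])
cv2.imwrite('pics/n.png',np.hstack([A,W]))
E
```

```text
Traceback (most recent call last):
cell.PlanningError: the arm cannot follow that straight line within its joint ranges
```

```bash
python3 - <<'E'
from h import *
np.set_printoptions(precision=2,suppress=True)
h=77.4
for a in (.3,-.8,1.2,2.2,-1.8,np.pi):
    for d in (120,90,60,40,12,-10,-28):
        r=robot.inverse_kinematics(tip+(h+d)*ax,ori(a)); print(round(a,1),d,None if r is None else np.array(r))
E
```

```text
0.3 120 [-0.62  0.2   0.75  2.46 -1.07  0.2  -0.14]
0.3 90 [-0.29  0.24  0.36  2.46 -1.4   0.11  0.16]
0.3 60 [ 0.84  0.49 -1.07  2.42  1.58  0.44 -2.8 ]
0.3 40 [ 0.82  0.55 -1.06  2.41  1.67  0.5  -2.88]
0.3 12 [ 0.8   0.64 -1.06  2.41  1.77  0.57 -2.96]
0.3 -10 [ 0.78  0.71 -1.07  2.4   1.83  0.62 -3.  ]
0.3 -28 [ 0.77  0.76 -1.07  2.39  1.87  0.67 -3.02]
-0.8 120 [-0.86  0.28  1.08  2.47 -1.29  0.33 -1.  ]
-0.8 90 [-0.56  0.29  0.71  2.47 -1.53  0.23 -0.79]
-0.8 60 [ 0.42  0.34 -0.5   2.43  1.75  0.16  2.19]
-0.8 40 [ 0.56  0.42 -0.68  2.42  1.82  0.27  2.13]
-0.8 12 [ 0.8   0.64 -1.06  2.41  1.77  0.57  2.22]
-0.8 -10 [ 0.78  0.71 -1.07  2.4   1.83  0.62  2.19]
-0.8 -28 [ 0.77  0.76 -1.07  2.39  1.87  0.67  2.17]
1.2 120 [-0.41  0.17  0.49  2.45 -0.83  0.15  0.5 ]
1.2 90 [-0.18  0.24  0.24  2.45 -1.28  0.08  0.94]
1.2 60 [ 0.84  0.49 -1.07  2.42  1.58  0.44 -1.9 ]
1.2 40 [ 0.82  0.55 -1.06  2.41  1.67  0.5  -1.98]
1.2 12 [ 0.8   0.64 -1.06  2.41  1.77  0.57 -2.06]
1.2 -10 [ 0.78  0.71 -1.07  2.4   1.83  0.62 -2.1 ]
1.2 -28 [ 0.77  0.76 -1.07  2.39  1.87  0.67 -2.12]
2.2 120 [-0.2
[... 373 characters left out ...]
   2.47 -1.4   0.5  -1.87]
-1.8 90 [-0.48  0.27  0.6   2.46 -1.5   0.19 -1.82]
-1.8 60 [ 0.84  0.49 -1.07  2.42  1.58  0.44  1.38]
-1.8 40 [ 0.82  0.55 -1.06  2.41  1.67  0.5   1.3 ]
-1.8 12 [ 0.8   0.64 -1.06  2.41  1.77  0.57  1.22]
-1.8 -10 [ 0.78  0.71 -1.07  2.4   1.83  0.62  1.19]
-1.8 -28 [ 0.77  0.76 -1.07  2.39  1.87  0.67  1.17]
3.1 120 [-0.11  0.16  0.14  2.44 -0.35  0.11  1.95]
3.1 90 [-0.21  0.24  0.27  2.45 -1.32  0.09  2.92]
3.1 60 [ 0.84  0.49 -1.07  2.42  1.58  0.44  0.04]
3.1 40 [ 0.82  0.55 -1.06  2.41  1.67  0.5  -0.04]
3.1 12 [ 0.8   0.64 -1.06  2.41  1.77  0.57 -0.12]
3.1 -10 [ 0.78  0.71 -1.07  2.4   1.83  0.62 -0.16]
3.1 -28 [ 0.77  0.76 -1.07  2.39  1.87  0.67 -0.18]
```

```bash
python3 - <<'E'
from h import *
np.set_printoptions(precision=2,suppress=True)
h=77.4;a=np.pi;ok=True
open('a.txt','w').write(repr(a))
for d in (120,60):
    q0=np.array(robot.get_state()['joint_pos']); q1=np.array(robot.inverse_kinematics(tip+(h+d)*ax,ori(a)))
    print(q1)
    for f in np.arange(1,9)/8:
        robot.move_joints((q0+f*(q1-q0)).tolist())
        s=robot.get_state(); z=Ro.from_euler('xyz',s['ee_rot']).apply([0,0,1]); p=np.array(s['position'])
        print(f,p,'mouth',p+h*z,round(s['clock'],1))
        if (p+h*z)[2]<92: ok=False;print('LOW');break
    if not ok: break
if ok:
    robot.movel(tip+(h+12)*ax,ori(a),v=60); robot.dwell(.3); st('near')
    print(tip+(h+12)*ax, ori(a))
    c=robot.capture('scene'); w=robot.capture('wrist')
    cv2.imwrite('pics/raw.png',c['frame'])
    B=proj(c,[tip,tip-28*ax,tip+12*ax,tip+137*ax]); print(B)
    for p in B[2:]: cv2.circle(c['frame'],tuple(np.round(p).astype(int)),1,(0,0,255),-1)
    A=cv2.resize(c['frame'][180:380,230:480],(500,400),interpolation=cv2.INTER_CUBIC)
    W=cv2.resize(w['frame'],(300,225));W=np.vstack([W,np.zeros((175,300,3),np.uint8)])
    cv2.imwrite('pics/n.png',np.hstack([A,W]))
E
```

```text
[-0.11  0.16  0.14  2.44 -0.35  0.11  1.95]
0.125 [458.17 -53.44 256.39] mouth [490.23 -53.77 185.94] 22.6
0.25 [457.46 -54.22 250.37] mouth [488.87 -54.93 179.63] 23.0
0.375 [458.04 -55.05 245.5 ] mouth [489.1  -56.03 174.61] 23.4
0.5 [459.28 -55.36 241.46] mouth [490.22 -56.43 170.52] 23.7
0.625 [461.   -54.99 238.2 ] mouth [492.04 -55.97 167.31] 24.1
0.75 [463.11 -53.83 235.82] mouth [494.5  -54.52 165.07] 24.5
0.875 [465.61 -51.72 234.34] mouth [497.54 -51.91 163.83] 24.9
1.0 [468.48 -48.79 233.87] mouth [501.16 -48.29 163.71] 25.3
[ 0.84  0.49 -1.07  2.42  1.58  0.44  0.04]
0.125 [452.76 -40.55 209.32] mouth [479.28 -39.15 136.62] 25.6
0.25 [438.22 -37.51 188.92] mouth [459.27 -36.13 114.45] 26.0
0.375 [427.32 -38.68 172.56] mouth [444.22 -38.06  97.03] 26.3
0.5 [422.95 -42.48 160.84] mouth [437.73 -43.    84.86] 26.6
LOW
```

```bash
python3 - <<'E'
from h import *
np.set_printoptions(precision=2,suppress=True)
h=77.4;a=np.pi
print(np.array(robot.get_state()['joint_pos']))
for d in (120,105,90,75,60):
    r=robot.inverse_kinematics(tip+(h+d)*ax,ori(a)); print(d,None if r is None else np.array(r))
for p in ([423,-42,200],[423,-42,250],[480,-42,250]):
    for o in ([np.pi,0,np.pi],[np.pi,-.2,.0],ori(a)):
        r=robot.inverse_kinematics(p,o); print(p,None if r is None else np.array(r))
E
```

```text
[ 0.36  0.32 -0.46  2.43  0.61  0.28  1.  ]
120 [ 0.44  0.18 -0.48  2.42  0.6   0.15  1.  ]
105 [ 0.32  0.21 -0.35  2.43  0.71  0.1   0.89]
90 [ 0.3   0.24 -0.34  2.43  1.1   0.09  0.5 ]
75 [ 0.86  0.44 -1.07  2.42  1.5   0.41  0.12]
60 [ 0.37  0.33 -0.44  2.43  1.8   0.14 -0.2 ]
[423, -42, 200] [ 0.58  0.34 -0.72  2.26  0.37  0.65  1.16]
[423, -42, 200] [-0.9   0.43  1.2   2.44 -0.98  0.54 -0.49]
[423, -42, 200] None
[423, -42, 250] [ 0.72  0.28 -0.87  2.21  0.3   0.78  1.23]
[423, -42, 250] [-1.03  0.25  1.23  2.38 -0.54  0.54 -0.95]
[423, -42, 250] [ 0.62  0.09 -0.65  2.48  0.35  0.17  1.24]
[480, -42, 250] [ 0.63  0.35 -0.8   2.1   0.34  0.82  1.2 ]
[480, -42, 250] [-0.92  0.39  1.21  2.28 -0.73  0.64 -0.78]
[480, -42, 250] [ 0.5   0.17 -0.57  2.38  0.51  0.2   1.07]
```

```bash
python3 - <<'E'
from h import *
np.set_printoptions(precision=2,suppress=True)
h=77.4;a=np.pi;ok=True
qe=np.array([0.86,0.44,-1.07,2.42,1.5,0.41,0.12])
for q1 in (np.array(robot.inverse_kinematics(tip+(h+120)*ax,ori(a))),qe):
    q0=np.array(robot.get_state()['joint_pos'])
    for f in np.arange(1,7)/6:
        robot.move_joints((q0+f*(q1-q0)).tolist())
        s=robot.get_state(); z=Ro.from_euler('xyz',s['ee_rot']).apply([0,0,1]); p=np.array(s['position'])
        print(round(f,2),p,'mouth',p+h*z,round(s['clock'],1))
        if (p+h*z)[2]<84: ok=False;print('LOW');break
    if not ok: break
if ok:
    robot.movel(tip+(h+60)*ax,ori(a),v=80)
    robot.movel(tip+(h+12)*ax,ori(a),v=60); robot.dwell(.3); st('near')
    print(tip+(h+12)*ax, ori(a))
    c=robot.capture('scene'); w=robot.capture('wrist')
    cv2.imwrite('pics/raw.png',c['frame'])
    B=proj(c,[tip,tip-28*ax,tip+12*ax,tip+137*ax]); print(B)
    for p in B[2:]: cv2.circle(c['frame'],tuple(np.round(p).astype(int)),1,(0,0,255),-1)
    A=cv2.resize(c['frame'][180:380,230:480],(500,400),interpolation=cv2.INTER_CUBIC)
    W=cv2.resize(w['frame'],(300,225));W=np.vstack([W,np.zeros((175,300,3),np.uint8)])
    cv2.imwrite('pics/n.png',np.hstack([A,W]))
E
```

```text
0.17 [431.79 -43.46 172.89] mouth [449.78 -43.71  97.61] 26.9
0.33 [439.5  -44.31 184.01] mouth [460.43 -44.27 109.49] 27.1
0.5 [447.17 -45.33 195.77] mouth [471.08 -45.08 122.16] 27.4
0.67 [454.62 -46.43 208.12] mouth [481.49 -46.04 135.54] 27.6
0.83 [461.76 -47.55 220.91] mouth [491.57 -47.09 149.48] 27.9
1.0 [468.52 -48.67 234.02] mouth [501.21 -48.18 163.86] 28.1
0.17 [460.58 -47.03 216.03] mouth [489.76 -46.6  144.34] 28.4
0.33 [456.8  -47.13 203.22] mouth [483.86 -47.04 130.71] 28.7
0.5 [456.86 -47.94 193.97] mouth [483.08 -48.2  121.15] 28.9
0.67 [461.35 -48.64 188.49] mouth [488.14 -49.05 115.87] 29.2
0.83 [470.51 -48.77 187.32] mouth [499.33 -48.96 115.49] 29.5
1.0 [484.15 -47.74 191.17] mouth [516.41 -47.21 120.81] 29.7
near 31.32 [514.25 -47.89 136.29] [-3.14  0.44 -3.13] [ 0.21 -0.19 -2.45] 31.0 59.9
[514.23 -47.8  136.03] [ 3.14  0.44 -3.13]
[[318.01 281.96]
 [320.33 291.59]
 [317.01 277.77]
 [305.92 231.6 ]]
```

View pics/n.png

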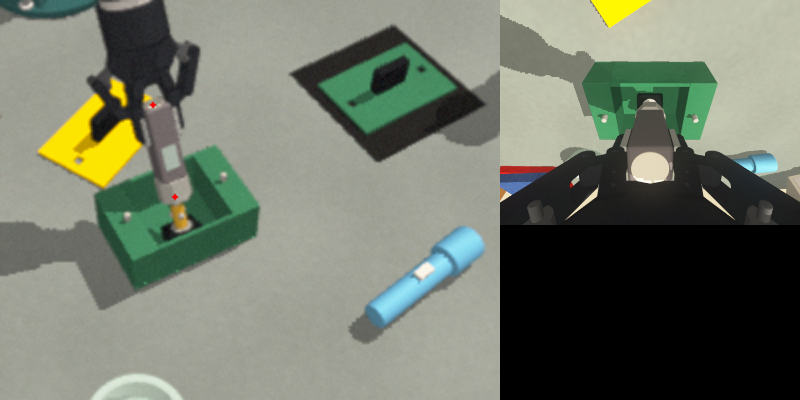

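The nose sits right over the stud, coaxial with it (crop 174,197), and the cover lies flat and centred on the mat. Now pressing on.

```bash
python3 - <<'E'
from h import *
np.set_printoptions(precision=2,suppress=True)
h=77.4;a=np.pi
def rep(t):
    s=robot.get_state(); p=np.array(s['position'])-tip; d=p@ax; print(t,round(s['clock'],2),'d',d-h,'lat',p-d*ax,'Fax',np.array(s['ft_force'])@ax,np.array(s['ft_force']),np.array(s['wrist_torque']),s['opening'])
rep('0')
for d in (2,-8,-14,-19,-23,-26,-28,-30):
    hit=robot.movel(tip+(h+d)*ax,ori(a),v=20,stop_force=28); rep((d,hit))
    if hit: break
robot.dwell(.3); rep('end')
E
```

```text
0 31.43 d 12.137613314833274 lat [ 0.07 -0.05  0.03] Fax -2.088876872942942 [ 0.21  0.47 -2.2 ] [ 0.    0.77 -0.01] 31.40395183948172
(2, False) 32.08 d 1.8821414979621807 lat [-0.09  0.12 -0.04] Fax -1.8271515913011385 [ 0.26  0.27 -1.89] [-0.04  0.73 -0.03] 32.00738393831626
(-8, False) 32.73 d -8.080248045481895 lat [-0.07  0.1  -0.03] Fax -2.80076178071953 [-0.06  1.17 -3.11] [-0.    0.7   0.03] 31.36893689780999
(-14, False) 33.17 d -14.219824077693431 lat [-0.52 -0.55 -0.25] Fax -2.597661039557649 [-0.2  -0.77 -2.97] [-0.31  1.   -0.12] 31.384929932755128
(-19, False) 33.58 d -19.423891485835895 lat [-0.55 -0.05 -0.26] Fax -7.816799477804533 [ 0.3   0.04 -8.48] [-0.11  1.26 -0.02] 31.126056465107936
(-23, False) 33.92 d -22.857811790933305 lat [-0.27 -0.01 -0.13] Fax 2.5617567671968016 [-5.01 -2.03  0.48] [-0.32  1.36 -0.14] 31.026671579133875
(-26, False) 34.23 d -25.64082379849748 lat [-0.24  0.07 -0.11] Fax 6.510011255166751 [-5.   -1.55  4.84] [-0.43  1.35 -0.18] 31.439807605047463
(-28, False) 34.48 d -27.511015379605034 lat [-0.3   0.03 -0.14] Fax 8.098247814779993 [-7.44 -2.02  5.45] [-0.43  1.35 -0.21] 31.097387472584586
(-30, False) 34.73 d -27.86456963062352 lat [-0.39  0.18 -0.18] Fax 28.869632456069503 [-16.04  -3.78  24.35] [-0.98  1.41 -0.45] 31.30104378501429
end 35.02 d -27.85186064776987 lat [-0.39  0.18 -0.18] Fax 27.512805456397906 [-14.27  -4.02  23.67] [-0.99  1.41 -0.45] 31.20323676710701
```

```bash
python3 -c "
from h import *
robot.dwell(.5); st('f'); print(robot.hand_in())"
```

```text
f 35.52 [530.65081179 -47.34185991  99.71010496] [-3.13766571  0.43817523 -3.12199905] [-15.2269072   -3.63222788  23.2124082 ] 31.4 63.9
the job is handed in; nothing more can be done
None
```

Job handed in at 35.5 s: the cover lies flat and centred on the mat, and the tester is on the stud, stopped hard at 27.9 mm depth (28 mm is fully home), still gripped and pressed with about 28 N; the snap is inferred from force and depth, as the plunger can't be read directly.

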